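# Press open the touch-latch cupboard

## Robot

A 7-joint arm with a two-finger parallel gripper is mounted at the origin on the work surface; the furniture and walls round the work are solid. World frame = base frame: x ahead of the robot, y to its left, z up, the work surface at z = 0. Lengths are in m, angles in rad, forces in N, time in s.
With the tool pointing down it reaches from about 0.4 to 0.85 m from the base axis. Payload 10.4 kg.
Tool frame: the origin (TCP) lies on the centre line of the jaws, within the pads' length; the fingertips stand 11 mm ahead of it and the grasp point (between the pads) lies 8 mm behind it (manip.finger_overhang is the distance from the TCP to the fingertips, in m); z points along the fingers, y is the line along which they close (so a half turn about z gives the same grasp; the last joint's range is limited). The gripper opens to 85 mm and grips with 20 to 120 N. Pads are 22 mm wide; open, the fingers measure 114 mm over their backs; the gripper's body (76 mm by 85 mm) begins 54 mm behind the grasp point. The pads swing forward as they close: fully open they stand 13 mm farther back than shut.
Start: joints at [-1.136, 0.332, -0.065, 1.46, 0.022, 1.35, -0.088], TCP at [0.276, 0.561, 0.214] pointing down, gripper open.
Joint ranges: [-2.6, 2.6], [-0.5, 2.12], [-1.47, 1.34], [0.16, 2.42], [-1.27, 4.41], [0.06, 2.06], [-2.6, 2.6]. Speed limits (rad/s): [2.22, 2.22, 2.79, 2.79, 3.14, 3.14, 3.14].

## Interface

Orientations are given as a unit quaternion [x, y, z, w].
In Python, from workcell import manip, imaging, workorder gives the robot as it stands.
- The arm moves only by the tool jog_arm, never from a script. Its argument "deltas" is a list of rows, each an object with "gripper": the opening, from 0 (shut) to 1 (fully open); "offset": the shift along the tool's x, y, z in m, a list of three; "rotation": the turn, a rotation vector about the tool's x, y, z in degrees, a list of three. In form: [{"gripper": gripper, "offset": [tx, ty, tz], "rotation": [ax, ay, az]}, ...]. A call has 1 to 20 rows; each row shifts and turns the commanded pose from where the row before left it, along the tool's axes as they then stand; what a row does not reach is not made up. A row lasts 1/10 s, in which the tool goes at most 50 mm and 8.59 degrees, less where a joint would pass 70% of its speed; a pose out of reach is approached as far as the arm can. A call with a gripper value outside its range is refused whole. The fingers move at their own pace and stop on an object; "newtons" is the grip in N (left out, the last holds). Time passes only in rows, so rows that do not move let the fingers close. It gives the time, the measured TCP pose, the force, the opening and the grip force at its end, in the units of the state.
- manip.get_obs(): the state, without advancing time (a new reading comes with each control period).
- imaging.camera(name): name is "side" or "top" or "wrist"; returns the picture (480x640x3 uint8, blue, green, red); there is no depth.
- imaging.camera_model(name): a dict with "camera_matrix" (3x3 intrinsics, pixels), "world_to_cam" (4x4, takes a point from world to camera coordinates); the wrist camera has in their place "hand_eye" (4x4, takes a point from camera to tool coordinates, whose origin is the TCP and whose axes are the flange's). Camera axes: x right, y up, looking along -z (the intrinsics and any distortion apply to the point x, -y, -z); pixel columns grow to the right and rows downward; lengths in m; the calibration is good to about 2 mm. A picture is of the moment at which its call begins: read the wrist's pose just before it. camera_model takes no time and is no camera call.
- workorder.hand_in(): hands the job in; it is judged then, once.
The state is a dict: "clock": time; "joint_pos": joint angles; "joint_velocities": joint speeds; "tau": joint torques, N m; "position": TCP position; "ee_rot": TCP orientation; "ft_force": force on the tool from outside, world axes, zero at the start; "torque": the same for the moment, N m; "grip_width": opening from 0.0 (shut) to 1.0 (fully open); "grasp_force": force on a finger pad.
Only numpy, scipy, OpenCV 4.12 (cv2) and the standard library are available. Lean on these libraries where they do the work, as an engineer would, in place of code of your own. Each camera call takes 0.05 s, during which the arm holds its last target. There are 200 camera calls.

## Task

Open the wider of the two handle-less cupboards so that the paint tin inside can be reached. With closed fingers, gently press its door in beside the free edge until the touch catch lets go, take the fingers off so that the spring pushes the door ajar, then reach behind the free edge with the fingers and swing the door wide open, about square to the cupboard front. Pinch and lift nothing, keep the narrower cupboard shut, and leave the tin and the other loose things where they are.

Things in the scene. Friction and masses are not known exactly. Their poses are not given: they have to be found in the camera images.
- wide: Wide cupboard: fixed handle-less plywood box, 180 mm wide (y), 130 deep (x), 130 high. Origin: centre of its underside; front faces its -x, hinge on its +y (left) side. A grey door, 14 mm thick and 180 wide, covers the front from 4 mm above the bench to the top; its outer face is 84 mm from the origin, its inner face 5 mm clear of the carcass. A paint tin stands inside.
- narrow: Narrow cupboard: fixed handle-less plywood box, 120 mm wide (y), 130 deep (x), 130 high. Origin: centre of its underside; front faces its -x, hinge on its +y (left) side. A grey door, 14 mm thick and 120 wide, covers the front from 4 mm above the bench to the top; its outer face is 84 mm from the origin, its inner face 5 mm clear of the carcass. Same build; it must stay shut.
- wide_door (a joint): wide door, rad: 0 shut, grows as it swings towards the robot, stop at 1.75. Pressed in at the free-edge side it gives about 4 mm (stop at -0.026; 3 to 8 N); fully pressed, then let go, the catch frees it and a spring ejector drives it ajar to 0.3 to 0.4. Beyond, no spring: it swings with light damping (under 3 N), stays where left, and does not latch again.
- narrow_door (a joint): narrow door, rad: 0 shut, grows as it swings towards the robot, stop at 1.75. Same touch catch (stop when pressed -0.038); it must stay shut.
- wide_mark (a point): centre of the flat round steel touch mark (20 mm across) on the outer face of the wide door: 25 mm from the free edge, 113 mm above the bench; moves with the door. Axes: -x points out of the door's outer face, y along the door towards the hinge, z up.
- wide_edge (a point): top of the wide door's free (right) edge, mid-thickness, 130 mm above the bench, 180 mm from the hinge axis; moves with the door. Catch, ejector and strike pin sit behind the door near this edge, all below 55 mm height: keep fingertips above 65 mm there. A broad gripper body or finger linkage catches on the door's top edge if the tips go much deeper than 30 mm below it.
- wide_hinge (a point): top of the wide door's hinge axis (upright, through the mid-thickness of the door, 12 mm in front of the carcass front), 130 mm above the bench. Fixed to the cupboard, axes as wide.
- paint_tin: paint tin, 78 mm across, 77 mm high, standing in the wide cupboard on its 12 mm floor; origin at the centre of its underside. Leave it.
- tape_measure: yellow tape measure, 38x87x73 mm (x, y, z), loose on the bench between the cupboards; origin under its centre. Leave it.
- sanding_block: brown sanding block, 68x110x30 mm (x, y, z), lying loose on top of the narrow cupboard (its underside 130 mm above the bench); origin at the centre of its underside. Leave it.

How it is judged:
On the way, in this order (a step that is already met when the one before it is completed fails the run):
1. the wide door is pressed in past its shut position (value of joint wide_door below -0.012 rad).
2. the wide door has sprung ajar by itself, the robot off it (value of joint wide_door between 0.2 and 0.7 rad and contact force between each of the fingers, the arm and wide_door below 0.1 N), for 0.2 s.
At the end, for the whole second after the job is handed in: The wide door stands still, at least 1.2 rad (69 degrees) open; the narrow door is shut (under 0.05 rad); tin, tape measure and sanding block are within 30 mm of where they started (value of joint wide_door above 1.2 rad and velocity of joint wide_door between -0.05 and 0.05 rad/s and value of joint narrow_door below 0.05 rad and distance of each of paint_tin, tape_measure, sanding_block from where it was at the start of the episode below 0.03 m); the robot touches nothing.
It fails at once if the narrow cupboard is opened (value of joint narrow_door above 0.05 rad).
It fails at once if the wide door is pinched or shoved hard (over 35 N from the fingers) (contact force between the fingers and wide_door above 35 N).
It fails at once if the paint tin is lifted or shoved more than 30 mm (distance of paint_tin from where it was at the start of the episode above 0.03 m).
It fails at once if the tape measure or the sanding block is lifted or moved more than 30 mm (distance of any of tape_measure, sanding_block from where it was at the start of the episode above 0.03 m).
It also fails if it takes over 45 s, if anything falls off the work surface, if the arm or the gripper's body presses on something with over 40 N, if the wrist force passes 120 N, or if a joint passes its speed limit or range.

## Working session

There is one attempt and no reset: what is moved stays moved. The work goes in short steps, Python scripts to look and compute and a tool call to move; the robot and the scene stay as the last step left them, time stands still between calls to the robot, and variables do not carry over. Pictures are saved under pics/ and viewed, at most 10 in all, crops included, and the job is handed in when it is done.

Besides the shell and the picture viewer there is one more tool, called after "Call:" in YAML: its name, and indented under it one key for each argument. jog_arm: Moves the arm, as the interface text tells. Its arguments: {"type":"object","properties":{"deltas":{"type":"array","items":{"type":"object","properties":{"gripper":{"type":"number"},"offset":{"type":"array","items":{"type":"number"}},"rotation":{"type":"array","items":{"type":"number"}}}}},"newtons":{"type":"number"}},"required":["deltas"]}

```bash
mkdir -p pics; python3 - <<'E'
from workcell import manip, imaging
import cv2
o=manip.get_obs(); print(o, manip.finger_overhang)
for n in ("top","side"):
    m=imaging.camera_model(n); print(n,m)
    cv2.imwrite(f"pics/{n}0.png",imaging.camera(n))
E
```

```text
{'clock': 0.0, 'joint_pos': array([-1.13560124,  0.33287663, -0.06471648,  1.46098087,  0.0216338 ,
        1.34988835, -0.08854422]), 'joint_velocities': array([-3.45903901e-05, -6.54236506e-04,  1.00890898e-04,  1.15413474e-04,
       -6.18800222e-04, -1.81776330e-03, -1.18394297e-04]), 'tau': array([ 5.16837154e-04, -6.25454879e+01,  4.92070033e-02, -3.91586566e+01,
        1.62239018e-02,  1.00985711e-02, -3.61251159e-05]), 'position': array([0.27605714, 0.56026711, 0.21299415]), 'ee_rot': array([ 2.26903605e-01,  9.73916949e-01, -7.18582050e-04, -1.18037345e-04]), 'ft_force': array([-0.03745085, -0.03389183, -0.4152933 ]), 'torque': array([0.01703701, 0.04139277, 0.00129937]), 'grasp_force': 0.0, 'grip_width': 1.0028247858550767} 0.011
top {'camera_matrix': array([[532.38410991,   0.        , 310.99161551],
       [  0.        , 532.38410991, 240.38218791],
       [  0.        ,   0.        ,   1.        ]]), 'world_to_cam': array([[ 0.02590814, -0.99948402,  0.01898608, -0.0431181 ],
       [ 0.9899106 ,  0.02829735,  0.13883897, -0.61975539],
       [-0.13930458,  0.01519746,  0.99013296, -1.25571608],
       [ 0.        ,  0.        ,  0.        ,  1.        ]])}
side {'camera_matrix': array([[481.31228331,   0.        , 320.05584428],
       [  0.        , 481.31228331, 230.96041128],
       [  0.        ,   0.        ,   1.        ]]), 'world_to_cam': array([[-0.94453756, -0.32828796, -0.00870711,  0.57533777],
       [ 0.26227122, -0.77002282,  0.58161728, -0.23890441],
       [-0.19764262,  0.54707574,  0.81341596, -0.99059549],
       [ 0.        ,  0.        ,  0.        ,  1.        ]])}
```

View pics/top0.png

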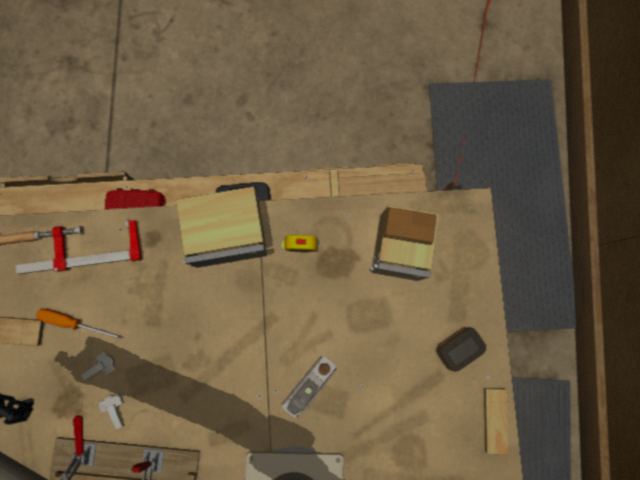

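View pics/side0.png

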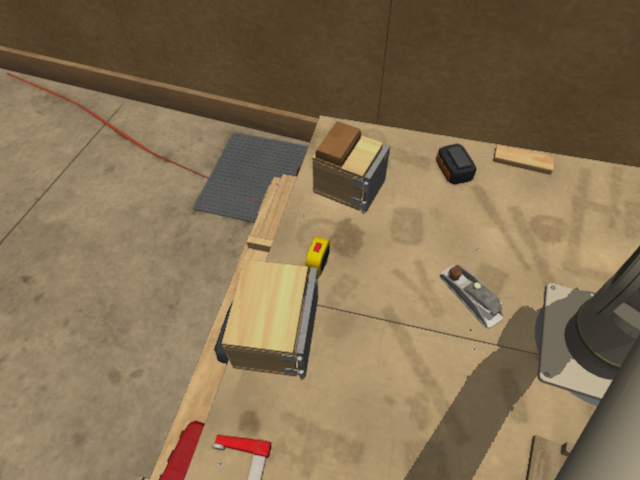

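The top view shows the wide cupboard at about (178–267, 187–265), with its door toward the bottom of the image and its free edge near (266,250). The narrow cupboard is at (372–437, 207–279), and the tape is at (300,243). The side view shows the same layout. I'll zoom in on the wide cupboard.

```bash
cat > h.py <<'E'
import numpy as np
from workcell import imaging, manip
def ray(n,uv,z):
    m=imaging.camera_model(n);K=m["camera_matrix"];T=m["world_to_cam"]
    R,t=T[:3,:3],T[:3,3]
    d=np.linalg.solve(K,[uv[0],uv[1],1.]);d=R.T@(d*[1,-1,-1]);c=-R.T@t
    return c+d*(z-c[2])/d[2]
def proj(n,p):
    m=imaging.camera_model(n);q=m["world_to_cam"]@np.r_[p,1];q=q[:3]*[1,-1,-1]
    u=m["camera_matrix"]@q;return u[:2]/u[2]
E
python3 - <<'E'
import cv2,numpy as np
a=cv2.imread("pics/top0.png")[175:275,165:285]
b=cv2.imread("pics/side0.png")[250:385,205:330]
a=cv2.resize(a,None,fx=5,fy=5,interpolation=cv2.INTER_CUBIC)
cv2.imwrite("pics/ca.png",a)
E
```

```text
(no output)
```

View pics/ca.png

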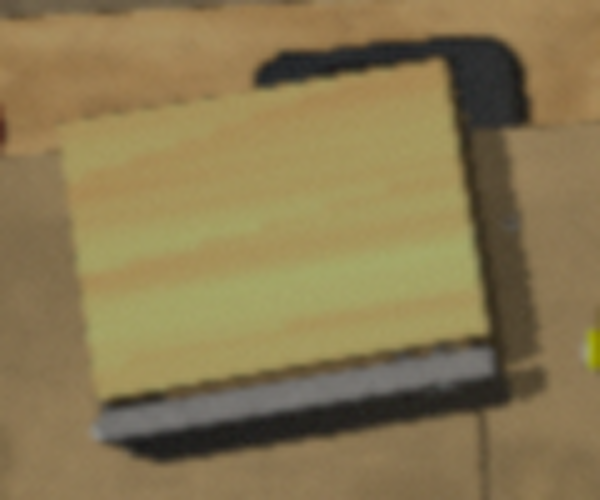

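The crop shows the wood top's corners at (62,125), (445,60), (490,338) and (100,402). The door's top outer edge runs from (97,437) to (495,375).

```bash
python3 - <<'E'
from h import *
import numpy as np
from workcell import imaging
P={}
for k,(u,v) in dict(BL=(62,125),BR=(445,60),FR=(490,338),FL=(100,402),DR=(495,375),DL=(97,437)).items():
    P[k]=ray("top",((u+.5)/5-.5+165,(v+.5)/5-.5+175),.13); print(k,P[k].round(4))
y=np.arctan2
e=[P['BL']-P['BR'],P['FL']-P['FR'],P['DL']-P['DR']]
yaws=[np.arctan2(-a[0],a[1]) for a in e]+[np.arctan2(*(P['B'+s]-P['F'+s])[[1,0]]) for s in 'LR']
print(np.degrees(yaws),[np.linalg.norm(a) for a in e])
yaw=np.mean(yaws[:3])
R=np.array([[np.cos(yaw),-np.sin(yaw)],[np.sin(yaw),np.cos(yaw)]])
c=np.mean([P[k] for k in('BL','BR','FR','FL')],0)[:2]
loc={k:(R.T@(P[k][:2]-c)).round(4) for k in P};print(c,loc)
for n,l in dict(mark=(-.084,-.065),edge=(-.077,-.09),hinge=(-.077,.09)).items():
    w=c+R@l;print(n,w.round(4),proj("side",[*w,.113 if n=='mark' else .13]))
print("corner side",[proj("side",[*(c+R@np.array(l)),.13]).round(1) for l in((.065,.09),(.065,-.09),(-.084,-.09),(-.084,.09))])
m=imaging.camera_model("wrist");print(m)
E
```

```text
BL [0.6941 0.2844 0.13  ]
BR [0.7299 0.1106 0.13  ]
FR [0.6012 0.0849 0.13  ]
FL [0.5671 0.2596 0.13  ]
DR [0.5844 0.082  0.13  ]
DL [0.5512 0.26   0.13  ]
[11.64827312 11.06780226 10.56363847 11.05893149 11.28925212] [np.float64(0.17743644633598826), np.float64(0.17795443402407984), np.float64(0.1810420450608905)]
[0.64807032 0.18485436] {'BL': array([0.0643, 0.0888]), 'BR': array([ 0.066 , -0.0886]), 'FR': array([-0.0652, -0.0891]), 'FL': array([-0.0651,  0.0889]), 'DR': array([-0.0823, -0.0887]), 'DL': array([-0.0806,  0.0923])}
mark [0.5781 0.1049] [316.94973639 282.50457599]
edge [0.5898 0.0817] [315.15854639 266.94452533]
hinge [0.5552 0.2584] [300.30674439 353.15807556]
corner side [array([222.4, 342.8]), array([245.4, 258.8]), array([318.6, 267.4]), array([304.2, 353.7])]
{'camera_matrix': array([[401.40504913,   0.        , 317.1030539 ],
       [  0.        , 401.40504913, 238.55217591],
       [  0.        ,   0.        ,   1.        ]]), 'hand_eye': array([[ 1.92482806e-04,  9.57371743e-01,  2.88858630e-01,
         7.38408995e-02],
       [ 9.99999766e-01, -3.73736505e-04,  5.72328437e-04,
         2.37842698e-03],
       [ 6.55888089e-04,  2.88858452e-01, -9.57371592e-01,
        -1.59189034e-01],
       [ 0.00000000e+00,  0.00000000e+00,  0.00000000e+00,
         1.00000000e+00]])}
```

```bash
python3 - <<'E'
import cv2
b=cv2.imread("pics/side0.png")[250:385,205:335]
cv2.imwrite("pics/cb.png",cv2.resize(b,None,fx=4,fy=4,interpolation=cv2.INTER_CUBIC))
E
```

```text
(no output)
```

View pics/cb.png

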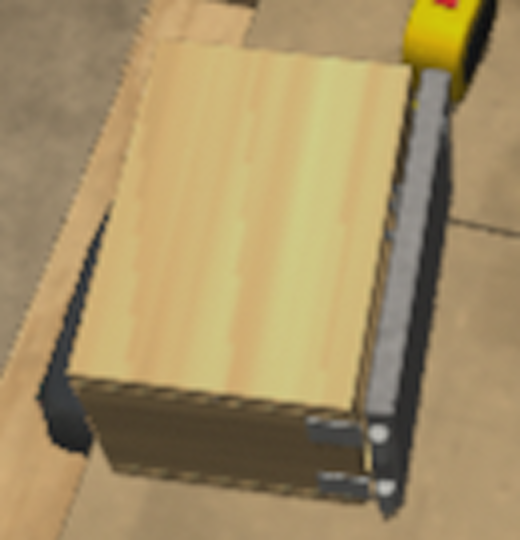

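The side view matches the estimated pose to within 2 px: back-right corner at (246,260), outer door corners at (317.5,267.5) and (304,353). Next I'll work out the approach.

```bash
cat >> h.py <<'E'
C=np.array([.64807,.18485]);YAW=np.radians(11.1)
RL=np.array([[np.cos(YAW),-np.sin(YAW)],[np.sin(YAW),np.cos(YAW)]])
def loc(p): return np.r_[RL.T@(np.array(p[:2])-C),p[2]]
def glob(l): return np.r_[C+RL@np.array(l[:2]),l[2]]
def yawx(q):
    from scipy.spatial.transform import Rotation as Ro
    x=Ro.from_quat(q).as_matrix(); return x,np.degrees(np.arctan2(x[1,0],x[0,0]))
E
python3 - <<'E'
from h import *
import cv2
o=manip.get_obs();p=loc(o['position']);t=np.array([-.120,-.065,.213])
print(p,(t-p)*[-1,1,-1],yawx(o['ee_rot']))
a=cv2.imread("pics/top0.png");hsv=cv2.cvtColor(a,cv2.COLOR_BGR2HSV)
m=cv2.inRange(hsv,(20,200,120),(35,255,255));ys,xs=np.where(m);k=(xs>280)&(xs<320)
for u,v in((xs[k].min(),ys[k].max()),(xs[k].max(),ys[k].min())):print("tape",ray("top",(u,v),.073))
E
```

```text
[-0.29274495  0.44007668  0.21311508] [-1.72744946e-01 -5.05076677e-01  1.15084292e-04] (array([[-8.97018872e-01,  4.41991930e-01, -5.27164144e-04],
       [ 4.41992243e-01,  8.97018157e-01, -1.13282343e-03],
       [-2.78230056e-05, -1.24916646e-03, -9.99999219e-01]]), np.float64(153.7689366456367))
tape [0.59638333 0.04029832 0.073     ]
tape [ 0.62975298 -0.03261909  0.073     ]
```

Call:
jog_arm:
  deltas:
    - {"gripper":0,"rotation":[0,0,-7.46]}
    - {"gripper":0,"rotation":[0,0,-7.46]}
    - {"gripper":0,"rotation":[0,0,-7.46]}
    - {"gripper":0,"rotation":[0,0,-7.46]}
    - {"gripper":0,"rotation":[0,0,-7.46]}
    - {"gripper":0}
  newtons: 20

```text
schema error: expected keys gripper, offset, rotation
```

Call:
jog_arm:
  deltas:
    - {"gripper":0,"offset":[0,0,0],"rotation":[0,0,-7.46]}
    - {"gripper":0,"offset":[0,0,0],"rotation":[0,0,-7.46]}
    - {"gripper":0,"offset":[0,0,0],"rotation":[0,0,-7.46]}
    - {"gripper":0,"offset":[0,0,0],"rotation":[0,0,-7.46]}
    - {"gripper":0,"offset":[0,0,0],"rotation":[0,0,-7.46]}
    - {"gripper":0,"offset":[0,0,0],"rotation":[0,0,0]}
  newtons: 20

```text
clock: 0.7
position: [0.2762, 0.5604, 0.2134]
ee_rot: [-0.097, 0.995, -0.0, -0.0]
ft_force: [-0.9, -0.4, -0.3]
grip_width: 0.001
grasp_force: 0.0
```

Call:
jog_arm:
  deltas:
    - {"gripper":0,"offset":[-0.0096,-0.028,0],"rotation":[0,0,0]}
    - {"gripper":0,"offset":[-0.0096,-0.028,0],"rotation":[0,0,0]}
    - {"gripper":0,"offset":[-0.0096,-0.028,0],"rotation":[0,0,0]}
    - {"gripper":0,"offset":[-0.0096,-0.028,0],"rotation":[0,0,0]}
    - {"gripper":0,"offset":[-0.0096,-0.028,0],"rotation":[0,0,0]}
    - {"gripper":0,"offset":[-0.0096,-0.028,0],"rotation":[0,0,0]}
    - {"gripper":0,"offset":[-0.0096,-0.028,0],"rotation":[0,0,0]}
    - {"gripper":0,"offset":[-0.0096,-0.028,0],"rotation":[0,0,0]}
    - {"gripper":0,"offset":[-0.0096,-0.028,0],"rotation":[0,0,0]}
    - {"gripper":0,"offset":[-0.0096,-0.028,0],"rotation":[0,0,0]}
    - {"gripper":0,"offset":[-0.0096,-0.028,0],"rotation":[0,0,0]}
    - {"gripper":0,"offset":[-0.0096,-0.028,0],"rotation":[0,0,0]}
    - {"gripper":0,"offset":[-0.0096,-0.028,0],"rotation":[0,0,0]}
    - {"gripper":0,"offset":[-0.0096,-0.028,0],"rotation":[0,0,0]}
    - {"gripper":0,"offset":[-0.0096,-0.028,0],"rotation":[0,0,0]}
    - {"gripper":0,"offset":[-0.0096,-0.028,0],"rotation":[0,0,0]}
    - {"gripper":0,"offset":[-0.0096,-0.028,0],"rotation":[0,0,0]}
    - {"gripper":0,"offset":[-0.0096,-0.029,0],"rotation":[0,0,0]}
    - {"gripper":0,"offset":[0,0,0],"rotation":[0,0,0]}
    - {"gripper":0,"offset":[0,0,0],"rotation":[0,0,0]}

```text
clock: 2.7
position: [0.5427, 0.0979, 0.2135]
ee_rot: [-0.094, 0.996, 0.0, -0.0]
ft_force: [-0.2, 0.5, -0.4]
grip_width: 0.003
grasp_force: 0.0
```

```bash
python3 - <<'E'
from h import *
import cv2
o=manip.get_obs();p=loc(o['position']);t=np.array([-.120,-.065,.213])
print(p,(t-p)*[-1,1,-1],yawx(o['ee_rot'])[1],o['clock'],o['grip_width'],o['ft_force'])
cv2.imwrite("pics/w1.png",imaging.camera("wrist"))
E
```

```text
[-0.12014551 -0.06503202  0.21352388] [-1.45513097e-04  3.20189622e-05  5.23875059e-04] -169.1784724402364 2.7 0.0034501868255513816 [-0.17280994  0.4739332  -0.39025152]
```

View pics/w1.png

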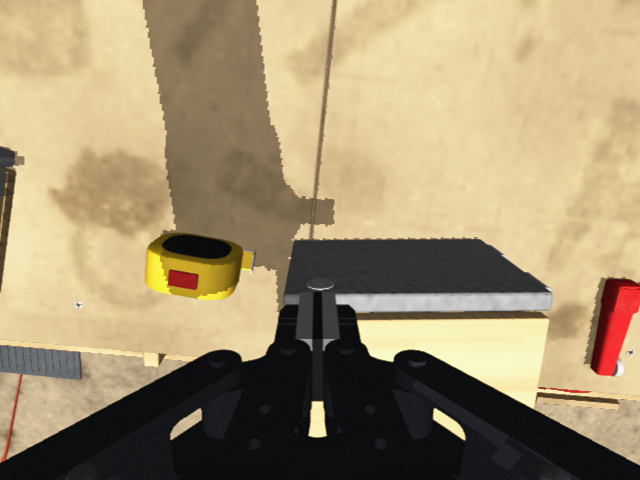

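The wrist view shows the steel mark at (320,285), straight ahead of the closed fingers at (318,330). The door's free edge is at column 287. I'll descend and press slowly.

Call:
jog_arm:
  deltas:
    - {"gripper":0,"offset":[0,0,0.02],"rotation":[0,0,0]}
    - {"gripper":0,"offset":[0,0,0.02],"rotation":[0,0,0]}
    - {"gripper":0,"offset":[0,0,0.02],"rotation":[0,0,0]}
    - {"gripper":0,"offset":[0,0,0.02],"rotation":[0,0,0]}
    - {"gripper":0,"offset":[0,0,0.02],"rotation":[0,0,0]}
    - {"gripper":0,"offset":[0,0,0],"rotation":[0,0,0]}
    - {"gripper":0,"offset":[-0.005,0,0],"rotation":[0,0,0]}
    - {"gripper":0,"offset":[-0.005,0,0],"rotation":[0,0,0]}
    - {"gripper":0,"offset":[-0.005,0,0],"rotation":[0,0,0]}
    - {"gripper":0,"offset":[-0.005,0,0],"rotation":[0,0,0]}
    - {"gripper":0,"offset":[0,0,0],"rotation":[0,0,0]}

```text
clock: 3.85
position: [0.5632, 0.1023, 0.1141]
ee_rot: [-0.096, 0.995, 0.0, 0.0]
ft_force: [0.9, -1.3, -0.1]
grip_width: -0.002
grasp_force: 0.0
```

Call:
jog_arm:
  deltas:
    - {"gripper":0,"offset":[-0.002,0,0],"rotation":[0,0,0]}
    - {"gripper":0,"offset":[-0.001,0,0],"rotation":[0,0,0]}
    - {"gripper":0,"offset":[0,0,0],"rotation":[0,0,0]}

```text
clock: 4.15
position: [0.5654, 0.1026, 0.1138]
ee_rot: [-0.096, 0.995, 0.0, 0.0]
ft_force: [-0.5, -0.4, -0.3]
grip_width: 0.001
grasp_force: 0.0
```

Call:
jog_arm:
  deltas:
    - {"gripper":0,"offset":[-0.001,0,0],"rotation":[0,0,0]}
    - {"gripper":0,"offset":[-0.001,0,0],"rotation":[0,0,0]}
    - {"gripper":0,"offset":[0,0,0],"rotation":[0,0,0]}

```text
clock: 4.45
position: [0.5674, 0.1031, 0.1138]
ee_rot: [-0.096, 0.995, 0.0, 0.0]
ft_force: [0.3, -0.2, -0.3]
grip_width: 0.004
grasp_force: 0.0
```

Call:
jog_arm:
  deltas:
    - {"gripper":0,"offset":[-0.001,0,0],"rotation":[0,0,0]}
    - {"gripper":0,"offset":[-0.001,0,0],"rotation":[0,0,0]}
    - {"gripper":0,"offset":[0,0,0],"rotation":[0,0,0]}

```text
clock: 4.75
position: [0.5694, 0.1035, 0.1138]
ee_rot: [-0.096, 0.995, 0.0, 0.0]
ft_force: [0.3, -0.1, -0.2]
grip_width: -0.004
grasp_force: 0.0
```

Call:
jog_arm:
  deltas:
    - {"gripper":0,"offset":[-0.001,0,0],"rotation":[0,0,0]}
    - {"gripper":0,"offset":[-0.001,0,0],"rotation":[0,0,0]}
    - {"gripper":0,"offset":[0,0,0],"rotation":[0,0,0]}

```text
clock: 5.05
position: [0.5714, 0.1038, 0.1138]
ee_rot: [-0.096, 0.995, 0.0, 0.0]
ft_force: [0.1, -1.0, -0.3]
grip_width: -0.002
grasp_force: 0.0
```

Call:
jog_arm:
  deltas:
    - {"gripper":0,"offset":[-0.001,0,0],"rotation":[0,0,0]}
    - {"gripper":0,"offset":[0,0,0],"rotation":[0,0,0]}

```text
clock: 5.25
position: [0.5723, 0.104, 0.1138]
ee_rot: [-0.096, 0.995, 0.0, 0.0]
ft_force: [-0.6, -0.5, 0.0]
grip_width: 0.001
grasp_force: 0.0
```

Call:
jog_arm:
  deltas:
    - {"gripper":0,"offset":[-0.001,0,0],"rotation":[0,0,0]}
    - {"gripper":0,"offset":[-0.001,0,0],"rotation":[0,0,0]}
    - {"gripper":0,"offset":[0,0,0],"rotation":[0,0,0]}

```text
clock: 5.55
position: [0.5743, 0.1044, 0.1138]
ee_rot: [-0.096, 0.995, 0.0, 0.0]
ft_force: [-1.0, 0.3, -0.5]
grip_width: 0.001
grasp_force: 0.0
```

Call:
jog_arm:
  deltas:
    - {"gripper":0,"offset":[-0.001,0,0],"rotation":[0,0,0]}
    - {"gripper":0,"offset":[0,0,0],"rotation":[0,0,0]}

```text
clock: 5.75
position: [0.5753, 0.1046, 0.1138]
ee_rot: [-0.096, 0.995, 0.0, 0.0]
ft_force: [1.1, -0.2, 0.5]
grip_width: -0.001
grasp_force: 0.0
```

```bash
python3 - <<'E'
from h import *
import cv2
o=manip.get_obs();print(loc(o['position']),o['ft_force'])
cv2.imwrite("pics/w2.png",imaging.camera("wrist")[150:400,200:600])
E
```

```text
[-0.08690169 -0.06473258  0.11379834] [ 1.06929658 -0.21633524  0.49059056]
```

View pics/w2.png

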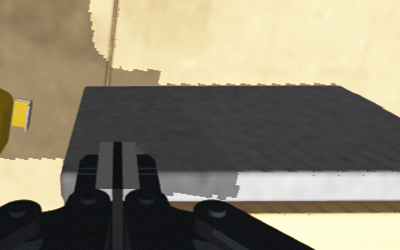

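The wrist crop shows the fingers at (120,170), just in front of the door's outer face, and there is no clear contact yet. I'll keep pressing.

Call:
jog_arm:
  deltas:
    - {"gripper":0,"offset":[-0.001,0,0],"rotation":[0,0,0]}
    - {"gripper":0,"offset":[-0.001,0,0],"rotation":[0,0,0]}
    - {"gripper":0,"offset":[0,0,0],"rotation":[0,0,0]}

```text
clock: 6.1
position: [0.5772, 0.105, 0.1138]
ee_rot: [-0.096, 0.995, 0.0, 0.0]
ft_force: [1.1, 0.4, 0.5]
grip_width: -0.002
grasp_force: 0.0
```

Call:
jog_arm:
  deltas:
    - {"gripper":0,"offset":[-0.001,0,0],"rotation":[0,0,0]}
    - {"gripper":0,"offset":[0,0,0],"rotation":[0,0,0]}

```text
clock: 6.3
position: [0.5782, 0.1052, 0.1138]
ee_rot: [-0.096, 0.995, 0.0, 0.0]
ft_force: [0.2, -0.1, 0.1]
grip_width: 0.002
grasp_force: 0.0
```

```bash
python3 - <<'E'
from h import *
import cv2
o=manip.get_obs();m=imaging.camera_model("wrist")
X,_=yawx(o['ee_rot'])
def pw(P,pos):
    q=np.linalg.inv(m['hand_eye'])@np.r_[X.T@(np.array(P)-pos),1];q=q[:3]*[1,-1,-1];u=m['camera_matrix']@q;return (u[:2]/u[2]).round(1)
pos=glob([-.0869,-.0647,.1138])
for l in ((-.084,-.09,.13),(-.084,0,.13),(-.070,0,.13),(-.065,0,.13)): print(l,pw(glob(l),pos))
print("tip",pw(glob([-.0869,-.0647,.103]),pos))
a=imaging.camera("side");c=a[230:330,260:380]
cv2.imwrite("pics/s2.png",cv2.resize(c,None,fx=5,fy=5,interpolation=cv2.INTER_CUBIC))
print("side tcp",(proj("side",o['position']-[0,0,.011])-[260,230])*5, [(proj("side",glob(l))-[260,230])*5 for l in((-.084,-.09,.13),(-.084,-.065,.13),(-.084,-.065,.103))])
E
```

```text
(-0.084, -0.09, 0.13) [248.1 316.5]
(-0.084, 0, 0.13) [475.9 316.5]
(-0.07, 0, 0.13) [471.9 347.6]
(-0.065, 0, 0.13) [470.6 358.4]
tip [312.8 282.8]
side tcp [284.70976047 275.6825539 ] [array([293.20252135, 186.73076309]), array([284.13110805, 241.00678951]), array([285.08619233, 274.83927369])]
```

View pics/s2.png

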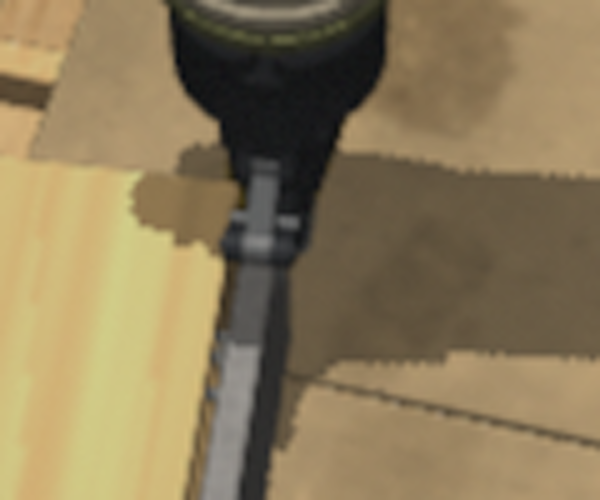

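The side crop shows the fingertips near (263,240), directly over the door-top strip. The expected position was (285,275), so this needs a check from the wrist camera.

```bash
python3 - <<'E'
from h import *
import cv2
o=manip.get_obs();m=imaging.camera_model("wrist");a=imaging.camera("wrist")
X,_=yawx(o['ee_rot'])
def pw(P,pos):
    q=np.linalg.inv(m['hand_eye'])@np.r_[X.T@(np.array(P)-pos),1];q=q[:3]*[1,-1,-1];u=m['camera_matrix']@q;return (u[:2]/u[2]).round(1)
pos=np.array(o['position']);print(loc(pos))
for l in ((-.084,0,.13),(-.070,0,.13),(-.065,0,.13)): print(l,pw(glob(l),pos))
lp=loc(pos)
for z in(.103,.12,.14,.16):
  print(z,[pw(glob([lp[0]+dx,lp[1]+dy,z]),pos) for dx in(-.011,.011) for dy in(-.0145,.0145)])
p1=glob([-.12015,-.065,.2135]);print("w1",[pw(glob(l),p1) for l in ((-.084,0,.13),(-.070,0,.13),(-.084,-.09,.13))])
c=a[230:430,220:500]
cv2.imwrite("pics/w3.png",cv2.resize(c,None,fx=2.8,fy=2.8,interpolation=cv2.INTER_CUBIC))
E
```

```text
[-0.08392952 -0.06472121  0.11381095]
(-0.084, 0, 0.13) [476.8 309.7]
(-0.07, 0, 0.13) [472.8 341.1]
(-0.065, 0, 0.13) [471.4 352. ]
0.103 [array([280.5, 260.1]), array([345. , 260.1]), array([281.7, 304.7]), array([344. , 304.6])]
0.12 [array([276.8, 274.3]), array([347.7, 274.2]), array([278.3, 322.5]), array([346.6, 322.5])]
0.14 [array([271.5, 294.9]), array([351.7, 294.9]), array([273.4, 348.4]), array([350.3, 348.4])]
0.16 [array([264.5, 321.9]), array([357. , 321.9]), array([267. , 381.9]), array([355.1, 381.9])]
w1 [array([413.1, 290.1]), array([411.7, 309.4]), array([276.1, 290.1])]
```

View pics/w3.png

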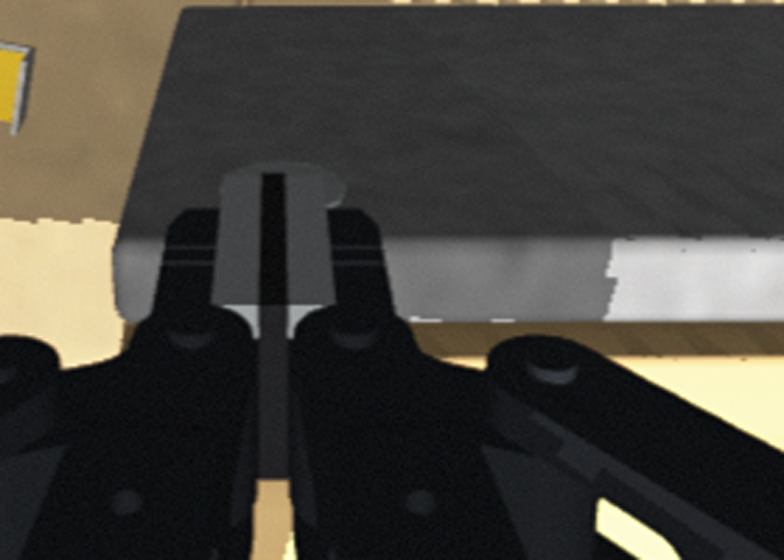

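The wrist crop shows the pad ends at (273,175), lying over both the mark and the door-top strip. Both views put the tips well above where I assumed. I'll work out how far.

```bash
python3 - <<'E'
from h import *
o=manip.get_obs();m=imaging.camera_model("wrist");X,_=yawx(o['ee_rot']);pos=o['position']
H=m['hand_eye'];d=np.linalg.solve(m['camera_matrix'],[317.,292.5,1])*[1,-1,-1];d=H[:3,:3]@d;c=H[:3,3]
for x in(.0,.006,.011):
    p=c+d*(x-c[0])/d[0]
    q=[((proj("side",pos+X@np.array([xx,y,p[2]]))-[260,230])*5).round() for xx in(x,-x) for y in(-.0145,.0145)]
    print(x,p.round(4),"worldz",(pos+X@p)[2].round(4),q)
E
```

```text
0.0 [0.     0.0019 0.0001] worldz 0.1136 [array([290., 231.]), array([279., 294.]), array([290., 231.]), array([279., 294.])]
0.006 [ 0.006   0.0019 -0.0131] worldz 0.1268 [array([304., 216.]), array([294., 280.]), array([274., 212.]), array([263., 276.])]
0.011 [ 0.011   0.0019 -0.0241] worldz 0.1378 [array([317., 203.]), array([307., 267.]), array([261., 196.]), array([250., 260.])]
```

Call:
jog_arm:
  deltas:
    - {"gripper":0,"offset":[0.01,0,0],"rotation":[0,0,0]}
    - {"gripper":0,"offset":[0.01,0,0],"rotation":[0,0,0]}
    - {"gripper":0,"offset":[0.01,0,0],"rotation":[0,0,0]}
    - {"gripper":0,"offset":[0.01,0,0],"rotation":[0,0,0]}
    - {"gripper":0,"offset":[0,0,0],"rotation":[0,0,0]}

```text
clock: 6.9
position: [0.5376, 0.0972, 0.114]
ee_rot: [-0.096, 0.995, 0.0, -0.0]
ft_force: [-0.2, -0.5, -0.3]
grip_width: -0.004
grasp_force: 0.0
```

```bash
python3 - <<'E'
from h import *
import cv2
o=manip.get_obs();X,_=yawx(o['ee_rot']);pos=o['position'];print(loc(pos))
s=imaging.camera("side")[240:320,280:360];t=imaging.camera("top")[200:280,220:300]
f=lambda i:cv2.resize(i,None,fx=5,fy=5,interpolation=cv2.INTER_CUBIC)
cv2.imwrite("pics/s4.png",np.hstack([f(s),f(t)]))
for tz in(-.03,-.015,0,.011):
    print(tz,[((proj("side",pos+X@np.array([x,y,tz]))-[280,240])*5).round() for x,y in((.011,-.0145),(.011,.0145),(-.011,-.0145),(-.011,.0145))])
E
```

```text
[-0.12528123 -0.06471399  0.11400617]
-0.03 [array([322., 157.]), array([314., 222.]), array([266., 151.]), array([256., 215.])]
-0.015 [array([321., 177.]), array([313., 241.]), array([265., 170.]), array([256., 234.])]
0 [array([320., 196.]), array([311., 260.]), array([265., 189.]), array([256., 253.])]
0.011 [array([319., 210.]), array([311., 273.]), array([265., 203.]), array([255., 266.])]
```

View pics/s4.png

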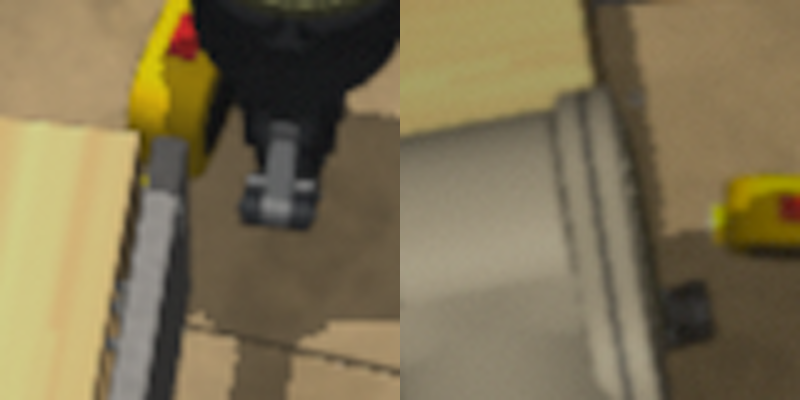

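The side crop puts the fingertip bottom at row ~230, which means the tips are about 24 mm behind the TCP. The wrist view gave the same figure. Lowering 33 mm puts the tips at about z = 0.105.

Call:
jog_arm:
  deltas:
    - {"gripper":0,"offset":[0,0,0.011],"rotation":[0,0,0]}
    - {"gripper":0,"offset":[0,0,0.011],"rotation":[0,0,0]}
    - {"gripper":0,"offset":[0,0,0.011],"rotation":[0,0,0]}
    - {"gripper":0,"offset":[0,0,0],"rotation":[0,0,0]}
    - {"gripper":0,"offset":[-0.006,0,0],"rotation":[0,0,0]}
    - {"gripper":0,"offset":[-0.006,0,0],"rotation":[0,0,0]}
    - {"gripper":0,"offset":[-0.006,0,0],"rotation":[0,0,0]}
    - {"gripper":0,"offset":[-0.006,0,0],"rotation":[0,0,0]}
    - {"gripper":0,"offset":[0,0,0],"rotation":[0,0,0]}

```text
clock: 7.9
position: [0.5633, 0.1023, 0.081]
ee_rot: [-0.097, 0.995, 0.0, 0.0]
ft_force: [0.8, -0.4, -0.8]
grip_width: -0.0
grasp_force: 0.0
```

Call:
jog_arm:
  deltas:
    - {"gripper":0,"offset":[-0.001,0,0],"rotation":[0,0,0]}
    - {"gripper":0,"offset":[-0.001,0,0],"rotation":[0,0,0]}
    - {"gripper":0,"offset":[-0.001,0,0],"rotation":[0,0,0]}
    - {"gripper":0,"offset":[0,0,0],"rotation":[0,0,0]}

```text
clock: 8.3
position: [0.5654, 0.1027, 0.0809]
ee_rot: [-0.096, 0.995, 0.0, 0.0]
ft_force: [0.0, 0.1, 0.7]
grip_width: -0.002
grasp_force: 0.0
```

Call:
jog_arm:
  deltas:
    - {"gripper":0,"offset":[-0.001,0,0],"rotation":[0,0,0]}
    - {"gripper":0,"offset":[-0.001,0,0],"rotation":[0,0,0]}
    - {"gripper":0,"offset":[0,0,0],"rotation":[0,0,0]}

```text
clock: 8.6
position: [0.5674, 0.1031, 0.0808]
ee_rot: [-0.096, 0.995, 0.0, 0.0]
ft_force: [-0.2, -0.2, 0.0]
grip_width: 0.001
grasp_force: 0.0
```

Call:
jog_arm:
  deltas:
    - {"gripper":0,"offset":[-0.001,0,0],"rotation":[0,0,0]}
    - {"gripper":0,"offset":[-0.001,0,0],"rotation":[0,0,0]}
    - {"gripper":0,"offset":[0,0,0],"rotation":[0,0,0]}

```text
clock: 8.9
position: [0.5694, 0.1034, 0.0808]
ee_rot: [-0.096, 0.995, 0.0, 0.0]
ft_force: [0.7, 0.1, 0.2]
grip_width: -0.002
grasp_force: 0.0
```

Call:
jog_arm:
  deltas:
    - {"gripper":0,"offset":[-0.001,0,0],"rotation":[0,0,0]}
    - {"gripper":0,"offset":[-0.001,0,0],"rotation":[0,0,0]}
    - {"gripper":0,"offset":[0,0,0],"rotation":[0,0,0]}

```text
clock: 9.2
position: [0.5709, 0.1037, 0.0807]
ee_rot: [-0.096, 0.995, -0.0, -0.0]
ft_force: [-3.3, -1.4, 2.1]
grip_width: 0.0
grasp_force: 1.8
```

Call:
jog_arm:
  deltas:
    - {"gripper":0,"offset":[-0.001,0,0],"rotation":[0,0,0]}
    - {"gripper":0,"offset":[-0.001,0,0],"rotation":[0,0,0]}
    - {"gripper":0,"offset":[0,0,0],"rotation":[0,0,0]}

```text
clock: 9.5
position: [0.5732, 0.1041, 0.0807]
ee_rot: [-0.096, 0.995, -0.0, -0.0]
ft_force: [-4.0, -2.1, 1.4]
grip_width: -0.001
grasp_force: 2.0
```

Call:
jog_arm:
  deltas:
    - {"gripper":0,"offset":[-0.001,0,0],"rotation":[0,0,0]}
    - {"gripper":0,"offset":[0,0,0],"rotation":[0,0,0]}

```text
clock: 9.7
position: [0.5738, 0.1042, 0.0807]
ee_rot: [-0.096, 0.995, -0.0, -0.001]
ft_force: [-6.0, -3.4, 4.2]
grip_width: 0.004
grasp_force: 3.2
```

Call:
jog_arm:
  deltas:
    - {"gripper":0,"offset":[-0.001,0,0],"rotation":[0,0,0]}
    - {"gripper":0,"offset":[0,0,0],"rotation":[0,0,0]}

```text
clock: 9.9
position: [0.5739, 0.1042, 0.0807]
ee_rot: [-0.096, 0.995, -0.0, -0.002]
ft_force: [-11.4, -3.3, 8.0]
grip_width: -0.002
grasp_force: 5.7
```

Call:
jog_arm:
  deltas:
    - {"gripper":0,"offset":[-0.001,0,0],"rotation":[0,0,0]}
    - {"gripper":0,"offset":[0,0,0],"rotation":[0,0,0]}

```text
clock: 10.1
position: [0.574, 0.1042, 0.0806]
ee_rot: [-0.096, 0.995, -0.0, -0.002]
ft_force: [-15.7, -4.3, 10.7]
grip_width: 0.001
grasp_force: 8.3
```

The door is on its stop at about 16 N. Now I'll retreat quickly.

Call:
jog_arm:
  deltas:
    - {"gripper":0,"offset":[0.04,0,0],"rotation":[0,0,0]}
    - {"gripper":0,"offset":[0.04,0,0],"rotation":[0,0,0]}
    - {"gripper":0,"offset":[0.04,0,0],"rotation":[0,0,0]}
    - {"gripper":0,"offset":[0,0,0],"rotation":[0,0,0]}
    - {"gripper":0,"offset":[0,0,0],"rotation":[0,0,0]}
    - {"gripper":0,"offset":[0,0,0],"rotation":[0,0,0]}
    - {"gripper":0,"offset":[0,0,0],"rotation":[0,0,0]}
    - {"gripper":0,"offset":[0,0,0],"rotation":[0,0,0]}
    - {"gripper":0,"offset":[0,0,0],"rotation":[0,0,0]}
    - {"gripper":0,"offset":[0,0,0],"rotation":[0,0,0]}

```text
clock: 11.1
position: [0.4586, 0.0817, 0.0807]
ee_rot: [-0.096, 0.995, -0.0, -0.0]
ft_force: [0.1, 0.5, 0.4]
grip_width: 0.005
grasp_force: 0.0
```

```bash
python3 - <<'E'
from h import *
import cv2
o=manip.get_obs();pos=o['position'];print(loc(pos),o['ft_force'])
s=imaging.camera("side")
def dp(th,along,off,z=.13):  # door frame point: along from hinge, off toward inside
    return glob([-.077-along*np.sin(th)+off*np.cos(th), .09-along*np.cos(th)-off*np.sin(th), z])
for th in(0,.3,.35,.4): print(th,(proj("side",dp(th,.18,-.007))-[250,240])*5,(proj("side",dp(th,.18,.007))-[250,240])*5)
cv2.imwrite("pics/s5.png",cv2.resize(s[240:360,250:410],None,fx=5,fy=5,interpolation=cv2.INTER_CUBIC))
E
```

```text
[-0.20581413 -0.06471786  0.08067479] [0.11544175 0.53479855 0.4460883 ]
0 [343.20252135 136.73076309] [308.36821784 132.65478878]
0.3 [472.75967928 174.17281916] [440.19764001 161.1929595 ]
0.35 [493.21296514 183.71208625] [461.24165415 169.28155148]
0.4 [513.23563859 194.17275076] [481.91668511 178.30554892]
```

View pics/s5.png

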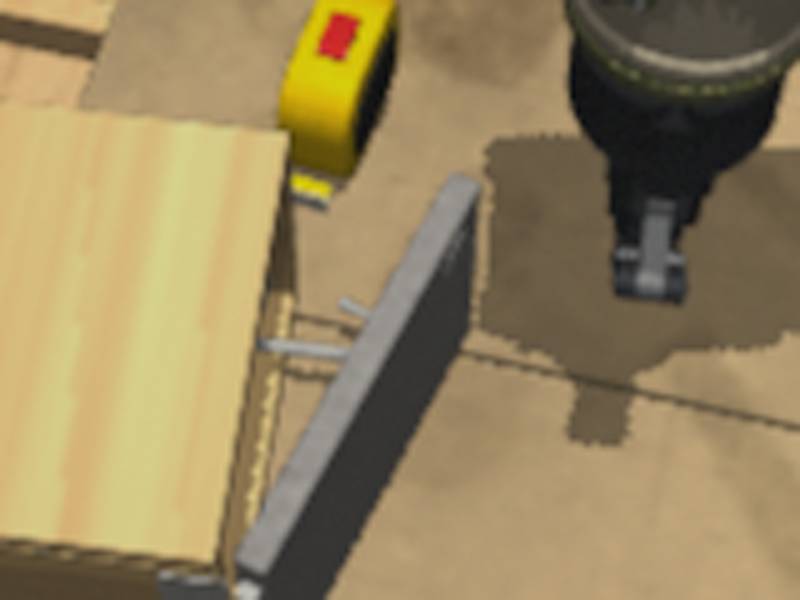

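The side crop shows the door sprung ajar. Its free edge is at (480,185) outer and (452,172) inner, which gives about 0.33 rad, and the gripper is clear. I'll go over the door and down behind its free edge, then compute the sweep.

Call:
jog_arm:
  deltas:
    - {"gripper":0,"offset":[0,0,-0.03],"rotation":[0,0,0]}
    - {"gripper":0,"offset":[0,0,-0.03],"rotation":[0,0,0]}
    - {"gripper":0,"offset":[0,0,-0.025],"rotation":[0,0,0]}
    - {"gripper":0,"offset":[0,0,0],"rotation":[0,0,0]}
    - {"gripper":0,"offset":[-0.028,-0.0025,0],"rotation":[0,0,0]}
    - {"gripper":0,"offset":[-0.028,-0.0025,0],"rotation":[0,0,0]}
    - {"gripper":0,"offset":[-0.028,-0.0025,0],"rotation":[0,0,0]}
    - {"gripper":0,"offset":[-0.027,-0.0025,0],"rotation":[0,0,0]}
    - {"gripper":0,"offset":[0,0,0],"rotation":[0,0,0]}
    - {"gripper":0,"offset":[0,0,0],"rotation":[0,0,0]}

```text
clock: 12.15
position: [0.5688, 0.093, 0.1646]
ee_rot: [-0.096, 0.995, -0.0, -0.001]
ft_force: [0.1, 0.4, 0.4]
grip_width: 0.005
grasp_force: 0.0
```

```bash
python3 - <<'E'
from h import *
o=manip.get_obs();p=loc(o['position']);print(p,yawx(o['ee_rot'])[1],o['ft_force'])
W=[np.array([-.095,-.075])]
for th in np.linspace(.33,1.5,14):
    s=.168-.02*(th-.33)/1.17;off=.007+.011*np.cos(th)+.0145*np.sin(th)
    W.append(np.array([-.077-s*np.sin(th)+off*np.cos(th),.09-s*np.cos(th)-off*np.sin(th)]))
for a,b in zip(W,W[1:]): print(b.round(4),((b-a)*[-1,1]).round(4))
E
```

```text
[-0.09542942 -0.07484938  0.16463642] -168.94523945892058 [0.05992205 0.41578684 0.39528476]
[-0.1105 -0.0761] [ 0.0155 -0.0011]
[-0.1239 -0.0714] [0.0134 0.0047]
[-0.1368 -0.0655] [0.0129 0.0059]
[-0.1492 -0.0585] [0.0124 0.0069]
[-0.161  -0.0506] [0.0117 0.008 ]
[-0.172  -0.0416] [0.011 0.009]
[-0.1821 -0.0316] [0.0102 0.0099]
[-0.1914 -0.0208] [0.0092 0.0108]
[-0.1996 -0.0092] [0.0082 0.0116]
[-0.2067  0.0031] [0.0071 0.0123]
[-0.2127  0.016 ] [0.006  0.0129]
[-0.2174  0.0295] [0.0047 0.0134]
[-0.2209  0.0433] [0.0035 0.0138]
[-0.2231  0.0573] [0.0021 0.0141]
```

Descending behind the door, with the tip at about z = 0.107, then the first gentle contact.

Call:
jog_arm:
  deltas:
    - {"gripper":0,"offset":[0,0,0.02],"rotation":[0,0,0]}
    - {"gripper":0,"offset":[0,0,0.02],"rotation":[0,0,0]}
    - {"gripper":0,"offset":[0,0,0.02],"rotation":[0,0,0]}
    - {"gripper":0,"offset":[0,0,0.02],"rotation":[0,0,0]}
    - {"gripper":0,"offset":[0,0,0],"rotation":[0,0,0]}
    - {"gripper":0,"offset":[0,0,0],"rotation":[0,0,0]}

```text
clock: 12.75
position: [0.5687, 0.0932, 0.0862]
ee_rot: [-0.096, 0.995, 0.0, -0.0]
ft_force: [-0.4, 0.5, 0.7]
grip_width: 0.002
grasp_force: 0.0
```

Call:
jog_arm:
  deltas:
    - {"gripper":0,"offset":[0.005,0,0],"rotation":[0,0,0]}
    - {"gripper":0,"offset":[0.005,-0.001,0],"rotation":[0,0,0]}
    - {"gripper":0,"offset":[0.0055,0,0],"rotation":[0,0,0]}
    - {"gripper":0,"offset":[0.0067,0.0024,0],"rotation":[0,0,0]}
    - {"gripper":0,"offset":[0.0067,0.0024,0],"rotation":[0,0,0]}
    - {"gripper":0,"offset":[0.0065,0.003,0],"rotation":[0,0,0]}
    - {"gripper":0,"offset":[0.0065,0.003,0],"rotation":[0,0,0]}

```text
clock: 13.45
position: [0.5256, 0.0951, 0.0858]
ee_rot: [-0.097, 0.995, 0.0, 0.0]
ft_force: [-0.0, -0.2, -0.2]
grip_width: 0.004
grasp_force: 0.2
```

Call:
jog_arm:
  deltas:
    - {"gripper":0,"offset":[0.0062,0.0035,0],"rotation":[0,0,0]}
    - {"gripper":0,"offset":[0.0062,0.0035,0],"rotation":[0,0,0]}
    - {"gripper":0,"offset":[0.0058,0.004,0],"rotation":[0,0,0]}
    - {"gripper":0,"offset":[0.0058,0.004,0],"rotation":[0,0,0]}
    - {"gripper":0,"offset":[0.0055,0.0045,0],"rotation":[0,0,0]}
    - {"gripper":0,"offset":[0.0055,0.0045,0],"rotation":[0,0,0]}
    - {"gripper":0,"offset":[0.0051,0.005,0],"rotation":[0,0,0]}
    - {"gripper":0,"offset":[0.0051,0.005,0],"rotation":[0,0,0]}
    - {"gripper":0,"offset":[0.0046,0.0054,0],"rotation":[0,0,0]}
    - {"gripper":0,"offset":[0.0046,0.0054,0],"rotation":[0,0,0]}
    - {"gripper":0,"offset":[0.0041,0.0058,0],"rotation":[0,0,0]}
    - {"gripper":0,"offset":[0.0041,0.0058,0],"rotation":[0,0,0]}

```text
clock: 14.65
position: [0.4536, 0.1386, 0.0858]
ee_rot: [-0.096, 0.995, 0.0, 0.0]
ft_force: [-0.1, 0.3, -0.8]
grip_width: 0.005
grasp_force: 0.2
```

Call:
jog_arm:
  deltas:
    - {"gripper":0,"offset":[0.0036,0.0062,0],"rotation":[0,0,0]}
    - {"gripper":0,"offset":[0.0036,0.0062,0],"rotation":[0,0,0]}
    - {"gripper":0,"offset":[0.003,0.0065,0],"rotation":[0,0,0]}
    - {"gripper":0,"offset":[0.003,0.0065,0],"rotation":[0,0,0]}
    - {"gripper":0,"offset":[0.0024,0.0067,0],"rotation":[0,0,0]}
    - {"gripper":0,"offset":[0.0024,0.0067,0],"rotation":[0,0,0]}
    - {"gripper":0,"offset":[0.0017,0.0069,0],"rotation":[0,0,0]}
    - {"gripper":0,"offset":[0.0017,0.0069,0],"rotation":[0,0,0]}
    - {"gripper":0,"offset":[0.001,0.007,0],"rotation":[0,0,0]}
    - {"gripper":0,"offset":[0.001,0.007,0],"rotation":[0,0,0]}
    - {"gripper":0,"offset":[0,0,0],"rotation":[0,0,0]}
    - {"gripper":0,"offset":[0,0,0],"rotation":[0,0,0]}

```text
clock: 15.85
position: [0.4183, 0.1991, 0.0858]
ee_rot: [-0.097, 0.995, 0.0, 0.0]
ft_force: [0.1, 0.2, 0.1]
grip_width: 0.003
grasp_force: 0.0
```

Now I'll back off the door to the right, lift clear, and measure the door angle.

Call:
jog_arm:
  deltas:
    - {"gripper":0,"offset":[0,-0.015,0],"rotation":[0,0,0]}
    - {"gripper":0,"offset":[0,-0.02,0],"rotation":[0,0,0]}
    - {"gripper":0,"offset":[0,-0.025,0],"rotation":[0,0,0]}
    - {"gripper":0,"offset":[0,0,0],"rotation":[0,0,0]}
    - {"gripper":0,"offset":[0,0,-0.03],"rotation":[0,0,0]}
    - {"gripper":0,"offset":[0,0,-0.03],"rotation":[0,0,0]}
    - {"gripper":0,"offset":[0,0,-0.03],"rotation":[0,0,0]}
    - {"gripper":0,"offset":[0,0,-0.03],"rotation":[0,0,0]}
    - {"gripper":0,"offset":[0,0,0],"rotation":[0,0,0]}
    - {"gripper":0,"offset":[0,0,0],"rotation":[0,0,0]}

```text
clock: 16.85
position: [0.43, 0.1404, 0.2061]
ee_rot: [-0.096, 0.995, 0.0, 0.001]
ft_force: [-0.2, 0.2, -0.4]
grip_width: -0.002
grasp_force: 0.0
```

```bash
python3 - <<'E'
from h import *
import cv2
o=manip.get_obs();print(loc(o['position']),o['ft_force'],o['clock'])
for n in("top","side"):
    a=imaging.camera(n);cv2.imwrite(f"pics/{n}9.png",a);a0=cv2.imread(f"pics/{n}0.png")
    hsv=cv2.cvtColor(a,cv2.COLOR_BGR2HSV)
    # mean saturation/value along predicted door-top midline for each angle
    for th in np.arange(.9,1.8,.1):
        pts=[proj(n,glob([-.077-s*np.sin(th),.09-s*np.cos(th),.13])) for s in np.linspace(.05,.17,13)]
        v=np.array([hsv[int(round(y)),int(round(x))] for x,y in pts]);print(n,round(th,1),np.median(v,0))
    y=lambda i:cv2.moments(cv2.inRange(cv2.cvtColor(i,cv2.COLOR_BGR2HSV),(22,180,110),(35,255,255)),True)
    for i in(a0,a): m=y(i);print("tape",m['m10']/m['m00'],m['m01']/m['m00'],m['m00'])
E
```

```text
[-0.22255409 -0.00159965  0.20608913] [-0.22625935  0.23661903 -0.36027862] 16.85
top 0.9 [21. 66. 72.]
top 1.0 [21. 57. 93.]
top 1.1 [ 21.  54. 130.]
top 1.2 [ 21.  54. 131.]
top 1.3 [ 21.  54. 144.]
top 1.4 [ 22.  54. 142.]
top 1.5 [ 22.  54. 143.]
top 1.6 [ 20.  54. 142.]
top 1.7 [ 21.  55. 143.]
tape 299.23280423280426 241.74867724867724 378.0
tape 299.13157894736844 241.7578947368421 380.0
side 0.9 [ 19.  94. 109.]
side 1.0 [ 18.  92. 109.]
side 1.1 [ 18.  92. 174.]
side 1.2 [ 18.  93. 180.]
side 1.3 [ 18.  92. 182.]
side 1.4 [ 18.  92. 185.]
side 1.5 [ 19.  13. 153.]
side 1.6 [20. 12. 64.]
side 1.7 [20. 12. 63.]
tape 315.95090439276487 252.61757105943153 387.0
tape 315.70913461538464 254.02884615384616 416.0
```

The low-saturation grey of the door top fits 1.5 rad in the side view. The tape is unmoved, the narrow cupboard was never touched, and the robot is clear.

```bash
python3 -c "
from workcell import workorder
print(workorder.hand_in())"
```

```text
the job is handed in; nothing more can be done
None
```

The wide cupboard's door is open to about 1.5 rad (86°), measured in the side camera image. The narrow cupboard and the loose things were not touched, and the job is handed in, but no verdict came back.

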